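Pull the failed relay on the laser bench

ROBOT

A 6-joint arm with a two-finger parallel gripper is mounted at the origin on the work surface. World frame = base frame: x ahead of the robot, y to its left, z up, the work surface at z = 0. Lengths are in m, angles in rad, forces in N, time in s.
With the tool pointing down it reaches from about 0.325 to 0.85 m from the base axis. Payload 15.5 kg.
Tool frame: the origin (TCP) lies on the centre line of the jaws, within the pads' length; the fingertips stand 11 mm ahead of it and the grasp point (between the pads) lies 8 mm behind it; x points along the fingers, y is the direction in which the jaws open and shut, and the axes are right-handed (so a half turn about x gives the same grasp; the last joint's range is limited). The gripper opens to 91 mm and grips with 3 to 60 N. Pads are 32 mm wide; open, the fingers measure 118 mm over their backs; the gripper's body (76 mm by 178 mm) begins 60 mm behind the grasp point.
Start: joints at [-1.27, 0.494, 1.345, -0, 1.302, -0.096], TCP at [0.241, -0.577, 0.225] pointing down, gripper open.
Joint ranges: [-2.91, 2.91], [-0.82, 2.16], [0.22, 2.67], [-1.22, 4.37], [0.12, 2.79], [-3.08, 3.08]. Speed limits (rad/s): [1.89, 1.89, 2.57, 3.01, 3.01, 3.01].

INTERFACE

Orientations are given as a rotation vector (axis times angle).
In Python, from bench import * gives the robot as it stands. The module is installed in compiled form; this text tells all that it offers.
- The arm moves only by the tool drive_tool, never from a script. Its argument "increments" is a list of rows, each a list of 3 entries, a list of its own where there are three numbers: the closure, from 0 (fully open) to 1 (shut), then the shift along the tool's x, y, z in cm, then the turn about the tool's x in rad. A call has 1 to 8 rows; each row is the pose to reach, as a shift and turn from the pose commanded when the call began, along the tool's axes at that moment; what a row does not reach only later rows make up. A row lasts 1/8 s, in which the tool goes at most 62.5 mm and 10.7 degrees, less where a joint would pass 70% of its speed; a pose out of reach is approached as far as the arm can. A call with a gripper value outside its range is refused whole. The fingers move at their own pace and stop on an object; "newtons" is the grip in N (left out, the last holds). Time passes only in rows, so rows that repeat a pose let the fingers close. It gives the time, the measured TCP pose, the force and the opening at its end, in the units of the state.
- observe(): the state, without advancing time (a new reading comes with each control period).
- snapshot(name): name is "side" or "top"; returns (picture, depth): 384x512x3 uint8, blue, green, red; 384x512 float32, m along the optical axis (not along the pixel's ray), 0 where there is no reading.
- camera_params(name): a dict with "fovy" (degrees; the focal length in pixels is half the picture's height over the tangent of half this angle, whatever the lens; pixels are square), "cx", "cy" (the principal point, pixels), "k1" (the pictures are not rectified: a ray, as slopes to the right and down, at radius r is drawn at 1 + k1 r^2 times it, then the intrinsics apply), "world_to_cam" (4x4, takes a point from world to camera coordinates). Camera axes: x right, y up, looking along -z (the intrinsics and any distortion apply to the point x, -y, -z); pixel columns grow to the right and rows downward; lengths in m; the calibration is good to about 2 mm. A picture is of the moment at which its call begins. camera_params takes no time and is no camera call.
- close_job(): hands the job in, once; it reports no verdict.
The state is a dict: "time": time; "qpos": joint angles; "joint_velocities": joint speeds; "joint_efforts": joint torques, N m; "ee_pos": TCP position; "eef_rot": TCP orientation; "ft_force": force on the tool from outside, world axes, zero at the start; "moment": the same for the moment, N m; "finger_gap": finger opening in m.
Only numpy, scipy, OpenCV 4.12 (cv2) and the standard library are available. Lean on these libraries where they do the work, as an engineer would, in place of code of your own. Each camera call takes 0.05 s, during which the arm holds its last target. There are 200 camera calls.

TASK

The relay in the socket with the red lamp has failed. Grip it by its amber cover and work it out of its tight socket by rocking it gently, first over towards the red lamp and then over the other way, until its pins come free; then stand it upright in the red tray and let go, without dropping it. Leave the relay in the socket with the green lamp seated.

Things in the scene. Friction and masses are not known exactly. Their poses are not given: they have to be found in the camera images.
- relay_red: Failed relay, upright block 40 (x) x 32 (y) x 60 mm tall: amber cover (top 46 mm), black foot (14 mm), white bar along x on top; 80 g. Two pin blades at y = +-10 mm reach 12 mm below the foot. Origin: centre of its top face, z up; axes start parallel to the socket's. Grip across y, 15-20 mm below the top, about 35 N. When leaned both ways, draw it straight up; clear 12 mm above seated height.
- socket_red: Fixed grey socket, 50 (x) x 84 (y) x 28 mm tall; origin: centre of underside, z up. Red lamp (38 x 15 mm, 6 high) on top at y = +31 mm. A seated relay's foot rests on its top, in the middle. Sprung contacts hold the blades: straight pull 12-25 N. Rock by leaning 8-12 deg to +y about the foot's edge at y = +16, z = 28 mm, then to -y about the edge at y = -16; over 20 deg bends pins.
- red_tray: Open red tray, fixed to the bench, 120 x 120 mm, 25 mm high, walls and floor 4 mm thick. Origin: centre of its underside. A relay standing on its pins in it has its top 76 mm above this origin. A blue tray of the same size, with a spare relay in it, stands on the other side of the bench.
- relay_green: The good relay, of the same shape and origin, in a like socket whose lamp is green. Stays seated.
Not all that is in view belongs to the job. Leave any purple look-alike of the relay_red alone. What is shaped like the relay_green but pink is not meant.

How it is judged:
On the way, in this order (a step that is already met when the one before it is completed fails the run):
1. relay leaned at least 4 degrees towards the red lamp while its pins are still in the socket (angle between relay_red's own z axis and vertical above 0.07 rad and y of relay_red in the frame of socket_red above 0.003 m and z of relay_red in the frame of socket_red below 0.098 m and horizontal distance between relay_red and socket_red below 0.03 m), for 0.05 s.
2. then leaned at least 4 degrees away from the lamp, pins still in the socket (angle between relay_red's own z axis and vertical above 0.07 rad and y of relay_red in the frame of socket_red below -0.003 m and z of relay_red in the frame of socket_red below 0.098 m and horizontal distance between relay_red and socket_red below 0.03 m), for 0.05 s.
3. relay lifted clear of the socket (z of relay_red in the frame of socket_red above 0.104 m), for 0.1 s.
At the end, for the whole second after the job is handed in: The failed relay stands upright (within 10 degrees) on its pins on the floor of the red tray, its centre within 50 mm of the tray's centre along each side, released and at rest; the good relay is still seated in the green-lamp socket (top within 10 mm of its start, tilt below 5 degrees) (x of relay_red in the frame of red_tray between -0.05 and 0.05 m and y of relay_red in the frame of red_tray between -0.05 and 0.05 m and z of relay_red in the frame of red_tray between 0.068 and 0.082 m and angle between relay_red's own z axis and vertical below 0.17 rad and linear speed of relay_red below 0.02 m/s and distance of relay_green from where it was at the start of the episode below 0.01 m and angle between relay_green's own z axis and vertical below 0.1 rad); the robot touches nothing.
It fails at once if failed relay leaned more than 25 degrees while still in its socket (bent pins) (angle between relay_red's own z axis and vertical above 0.436 rad and horizontal distance between relay_red and socket_red below 0.04 m and z of relay_red in the frame of socket_red below 0.098 m).
It fails at once if relay dropped from more than about 25 mm (contact force between the fingers and relay_red below 0.05 N and linear speed of relay_red above 0.7 m/s).
It fails at once if the good relay pulled or knocked out of place (distance of relay_green from where it was at the start of the episode above 0.015 m).
It also fails if it takes over 45 s, if anything falls off the work surface, if the arm or the gripper's body presses on something with over 40 N, if the wrist force passes 120 N, or if a joint passes its speed limit or range.

## Working session

There is one attempt and no reset: what is moved stays moved. The work goes in short steps, Python scripts to look and compute and a tool call to move; the robot and the scene stay as the last step left them, time stands still between calls to the robot, and variables do not carry over. Pictures are saved under pics/ and viewed, about 8 in all and at most 12, crops included, and the job is handed in when it is done.

Besides the shell and the picture viewer there is one more tool, called after "Request:" as name([rows], argument=value, ...), one row to a line, values as JSON. drive_tool: Moves the arm, as the interface text tells. Its arguments: {"type":"object","properties":{"increments":{"type":"array"},"newtons":{"type":"number"}},"required":["increments"]}

```bash
mkdir -p pics; cat > h.py <<'E'
from bench import *
import numpy as np, cv2
from scipy.spatial.transform import Rotation as R
def cam(n):
    p=camera_params(n); f=192/np.tan(np.radians(p["fovy"])/2)
    K=np.array([[f,0,p["cx"]],[0,f,p["cy"]],[0,0,1.]]); return p,K,np.array([p["k1"],0,0,0,0.]),np.array(p["world_to_cam"])
def ray(n,uv):
    p,K,D,T=cam(n); s=cv2.undistortPoints(np.array(uv,float).reshape(-1,1,2),K,D).reshape(-1,2)
    d=np.c_[s[:,0],-s[:,1],-np.ones(len(s))]; Ti=np.linalg.inv(T); return Ti[:3,3],d@Ti[:3,:3].T
def onz(n,uv,z):
    o,d=ray(n,uv); return o+d*((z-o[2])/d[:,2])[:,None]
def cloud(n,dep):
    v,u=np.mgrid[0:384,0:512]; o,d=ray(n,np.c_[u.ravel(),v.ravel()]); return (o+d*dep.ravel()[:,None]).reshape(384,512,3)
E
python3 - <<'E'
from h import *
for n in("top","side"):
    im,d=snapshot(n); cv2.imwrite(f"pics/{n}0.png",im); np.save(f"{n}0.npy",d)
    p,K,D,T=cam(n); print(n,p["fovy"],p["k1"],np.linalg.inv(T)[:3,3])
s=observe(); print(s); print(R.from_rotvec(s["eef_rot"]).as_matrix().round(3))
E
```

```text
top 57.12801952437306 -0.08629230885126009 [ 0.39632946 -0.01045518  0.99770444]
side 56.40274297083204 -0.1117253257887456 [0.3208773  0.61265868 0.64486159]
{'time': 0.1, 'qpos': array([-1.27050194e+00,  4.94119894e-01,  1.34605544e+00, -1.41828152e-06,
        1.30250840e+00, -9.54972845e-02]), 'joint_velocities': array([ 1.12914536e-05, -3.47523985e-03, -7.70372403e-04,  3.03005860e-04,
        4.69455354e-05,  6.30267898e-05]), 'joint_efforts': array([ 1.43918620e-03, -8.80243063e+01, -3.82546270e+01,  7.07417680e-02,
        4.82069585e-02,  4.42636562e-06]), 'ee_pos': array([ 0.24086881, -0.57636728,  0.22440326]), 'eef_rot': array([ 2.00446796,  0.40306949, -2.00469876]), 'ft_force': array([ 0.30850339, -0.38638199,  0.58728148]), 'moment': array([-0.03523937,  0.01448941, -0.00384141]), 'finger_gap': 0.09096408566587924}
[[-0.     0.386 -0.923]
 [ 0.001 -0.923 -0.386]
 [-1.    -0.001 -0.   ]]
```

View pics/top0.png

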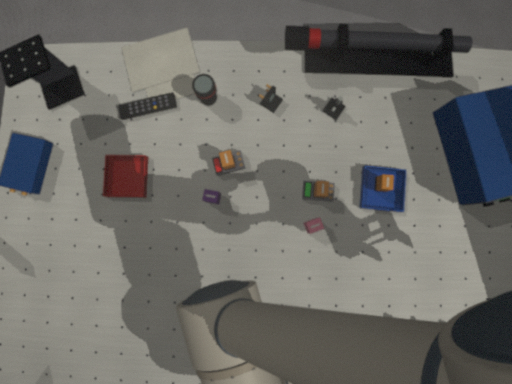

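View pics/side0.png

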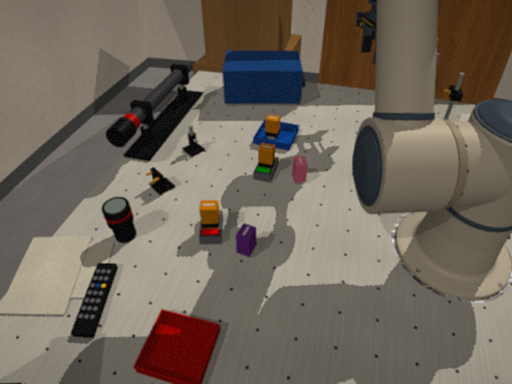

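Three amber relays are visible in top: (227,158) next to the red lamp (217,165), (322,189) next to the green lamp (308,189), and (386,182) in the blue tray. The first is the one meant. There is also a purple look-alike at (211,196) and a pink one at (315,226). The red tray is at (126,176). Next I'll confirm in a crop and measure.

```bash
python3 - <<'E'
from h import *
im=cv2.imread("pics/top0.png"); si=cv2.imread("pics/side0.png")
a=cv2.resize(im[135:215,190:350],(800,400),interpolation=cv2.INTER_CUBIC)
b=cv2.resize(si[190:250,180:270],(300,200),interpolation=cv2.INTER_CUBIC)
c=np.zeros((600,800,3),np.uint8); c[:400]=a; c[400:,:300]=b; cv2.imwrite("pics/crop1.png",c)
for n,I in(("top",im),("side",si)):
    d=np.load(n+"0.npy"); P=cloud(n,d); h=cv2.cvtColor(I,cv2.COLOR_BGR2HSV)
    for nm,lo,hi in(("amber",(8,120,90),(22,255,255)),("red",(0,170,70),(5,255,255)),("red2",(174,170,70),(180,255,255)),("green",(45,120,50),(75,255,255)),("purple",(125,80,30),(150,255,255))):
        m=cv2.inRange(h,lo,hi); k,l,st,ce=cv2.connectedComponentsWithStats(m)
        for i in range(1,k):
            if st[i,4]<25: continue
            q=P[(l==i)&(d>0)]; print(n,nm,st[i],ce[i].round(1),np.median(q,0).round(4),q[:,2].max().round(4))
            if nm=="amber":
                zt=np.percentile(q[:,2],95); t=q[q[:,2]>zt-.006]; r=cv2.minAreaRect((t[:,:2]*1000).astype(np.float32)); print("   topface",zt.round(4),t.mean(0).round(4),r)
E
```

```text
top amber [220 151  14  18 168] [226.5 159.7] [0.5635 0.0773 0.088 ] 0.0929
   topface 0.0909 [0.5667 0.0795 0.0884] ((567.7232055664062, 80.12528228759766), (39.044532775878906, 31.263568878173828), 15.302241325378418)
top amber [381 175  12  15 143] [386.3 182.1] [ 0.5126 -0.3421  0.0763] 0.0811
   topface 0.079 [ 0.5125 -0.3457  0.0766] ((513.15087890625, -346.09954833984375), (28.818817138671875, 38.64921951293945), 87.057373046875)
top amber [316 182  12  14 117] [321.5 188.8] [ 0.4902 -0.1663  0.0888] 0.0921
   topface 0.0913 [ 0.4905 -0.17    0.0887] ((491.57354736328125, -169.89547729492188), (34.106407165527344, 29.3016414642334), 0.3688378930091858)
top red [310  30  10  16  74] [315.1  35.7] [ 0.8846 -0.1475  0.1448] 0.1491
top green [305 183   6  13  56] [307.4 189.4] [ 0.4928 -0.1398  0.0347] 0.0382
top purple [204 197  13   5  30] [210.1 199.2] [0.4609 0.121  0.0722] 0.0756
side amber [284  34  17  17 159] [292.1  41.7] [ 0.644  -1.5144 -0.0842] -0.0683
   topface -0.079 [ 0.6455 -1.5028 -0.0821] ((646.416015625, -1499.8470458984375), (290.76361083984375, 60.46845245361
[... 680 characters left out ...]
 74.64048767089844)
side amber [200 200  20  24 396] [209.  211.8] [0.5648 0.0924 0.0766] 0.0888
   topface 0.0879 [0.567  0.0834 0.0863] ((568.376953125, 81.35981750488281), (38.85470962524414, 33.95874786376953), 15.475441932678223)
side red [124 113  16  15 103] [132.6 118.5] [ 0.8734 -0.1485  0.1395] 0.1522
side red [109 214  22   9  35] [119.4 219.3] [0.7475 0.1707 0.0779] 0.0819
side red [201 228  18   7  93] [209.9 231.6] [0.5582 0.1114 0.0324] 0.0351
side red [ 134  310   86   74 3650] [178.4 347.9] [0.5298 0.3747 0.0035] 0.0272
side green [256 166  15   8  79] [262.8 169.5] [ 0.4958 -0.1392  0.0314] 0.0348
side purple [236 224  21  33 464] [245.7 240.5] [0.4662 0.1384 0.0563] 0.0736
```

View pics/crop1.png

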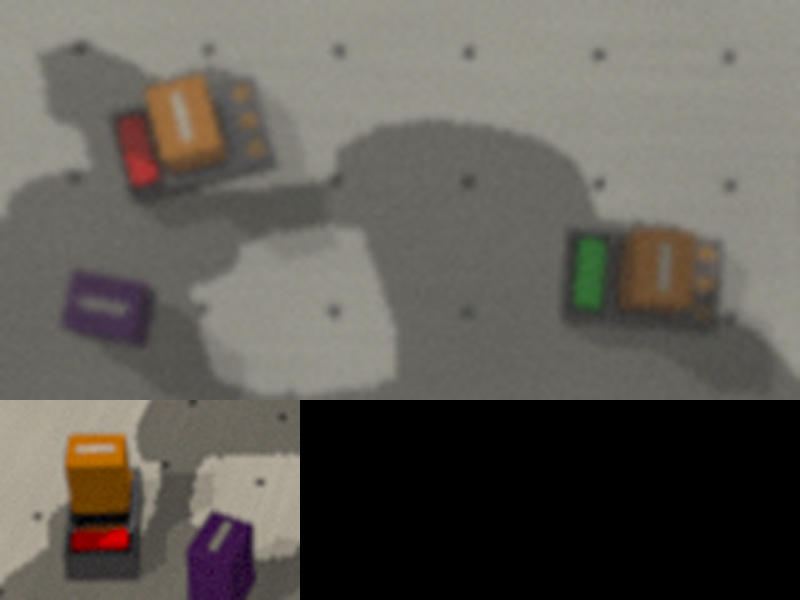

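Confirmed: the crop shows the amber relay next to the red lamp, with its white bar along the socket's x. The relay is at about (0.568, 0.0805) with its top at z=0.088 and yaw about 15.5°. The red tray is near (0.53, 0.37). I'll move above the relay with the jaws across its y.

Request:
drive_tool([
  [0,[0,-2,-2.3],0.03],
  [0,[0,-5.5,-6.4],0.06],
  [0,[0,-9.5,-11],0.09],
  [0,[0,-13.5,-15.6],0.126],
  [0,[0,-17.5,-20.2],0.126],
  [0,[0,-21.5,-24.9],0.126],
  [0,[0,-25.5,-29.5],0.126],
  [0,[0,-29.5,-34.1],0.126],
], newtons=35)

```text
time: 1.1
ee_pos: [0.4424, -0.1712, 0.2249]
eef_rot: [2.077, 0.282, -2.077]
ft_force: [1.4, -0.7, 0.2]
finger_gap: 0.0911
```

```bash
cat > go.py <<'E'
from h import *
import sys
def goto(x,y,z,yaw=None):
    s=observe(); M=R.from_rotvec(s["eef_rot"]).as_matrix(); d=M.T@(np.array([x,y,z])-s["ee_pos"])
    ya=np.degrees(np.arctan2(M[1,1],M[0,1])); print("shift cm",(d*100).round(2),"toolY ang",ya.round(2),"t",s["time"],"pos",s["ee_pos"].round(4),"F",np.round(s["ft_force"],1),"gap",round(s["finger_gap"],4))
    if yaw is not None: print("turn",-np.radians(yaw-ya).round(4))
if __name__=="__main__": goto(*map(float,sys.argv[1:]))
E
python3 go.py 0.568 0.0805 0.16 -74.5
```

```text
shift cm [  6.49 -20.91 -18.81] toolY ang -74.55 t 1.1 pos [ 0.4424 -0.1712  0.2249] F [ 1.4 -0.7  0.2] gap 0.0911
turn -0.0009
```

Request:
drive_tool([
  [0,[0,-4,-3.6],0],
  [0,[0,-8,-7.2],0],
  [0,[0,-12,-10.8],0],
  [0,[0,-16,-14.4],0],
  [0,[2,-19,-17.1],0],
  [0,[4.5,-20.9,-18.8],0],
  [0,[6.5,-20.9,-18.8],0],
  [0,[6.5,-20.9,-18.8],0],
])

```text
time: 2.1
ee_pos: [0.5663, 0.0787, 0.1585]
eef_rot: [2.074, 0.283, -2.081]
ft_force: [-0.1, 0.4, 0.2]
finger_gap: 0.0911
```

```bash
python3 - <<'E'
from h import *
from go import goto
goto(.568,.0805,.063,-74.5)
im,d=snapshot("side"); cv2.imwrite("pics/s1.png",cv2.resize(im[130:270,130:310],(720,560),interpolation=cv2.INTER_CUBIC))
E
```

```text
shift cm [ 9.55 -0.12 -0.24] toolY ang -74.52 t 2.1 pos [0.5663 0.0787 0.1585] F [-0.1  0.4  0.2] gap 0.0911
turn -0.0003
```

View pics/s1.png

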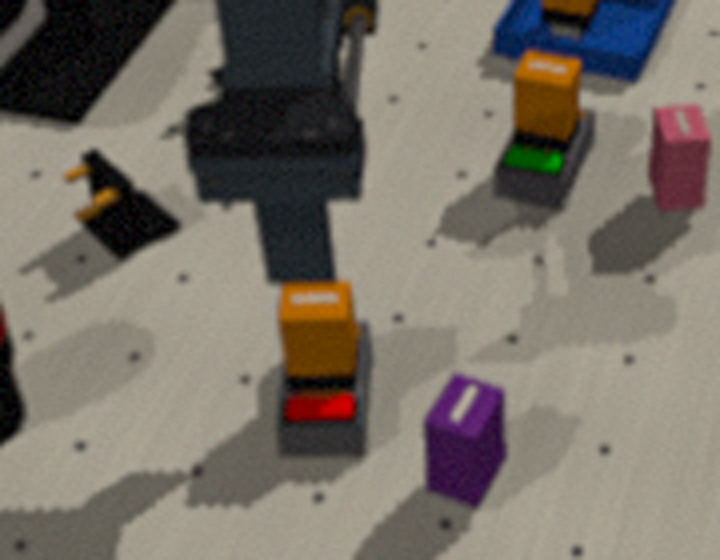

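The gripper is centred over the red-lamp relay. I'll descend and close at 35 N.

Request:
drive_tool([
  [0,[3,-0.1,-0.2],0],
  [0,[6,-0.1,-0.2],0],
  [0,[8.5,-0.1,-0.2],0],
  [0,[9.5,-0.1,-0.2],0],
  [0.5,[9.5,-0.1,-0.2],0],
  [0.9,[9.5,-0.1,-0.2],0],
  [0.9,[9.5,-0.1,-0.2],0],
  [0.9,[9.5,-0.1,-0.2],0],
], newtons=35)

```text
time: 3.15
ee_pos: [0.5693, 0.08, 0.0654]
eef_rot: [2.078, 0.282, -2.076]
ft_force: [-1.3, 0.2, 0.3]
finger_gap: 0.0544
```

```bash
python3 go.py .568 .0805 .063 -74.5
```

```text
shift cm [ 0.24 -0.08  0.11] toolY ang -74.54 t 3.15 pos [0.5693 0.08   0.0654] F [-1.3  0.2  0.3] gap 0.0544
turn -0.0008
```

Request:
drive_tool([
  [0.95,[0.2,0,0],0],
  [0.95,[0.2,0,0],0],
  [0.95,[0.2,0,0],0],
  [0.95,[0.2,0,0],0],
  [0.95,[0.2,0,0],0],
])

```text
time: 3.78
ee_pos: [0.5689, 0.0801, 0.0628]
eef_rot: [2.077, 0.282, -2.077]
ft_force: [-0.1, 2.2, -2.0]
finger_gap: 0.0319
```

Gripped: the opening is 31.9 mm, which matches the cover. Now I'll lean it towards the lamp (tool −y), slowly and along an arc.

Request:
drive_tool([
  [0.95,[-0.03,-0.1,0],0],
  [0.95,[-0.06,-0.2,0],0],
  [0.95,[-0.09,-0.3,0],0],
  [0.95,[-0.12,-0.4,0],0],
  [0.95,[-0.12,-0.4,0],0],
])

```text
time: 4.4
ee_pos: [0.5683, 0.0824, 0.0642]
eef_rot: [2.076, 0.28, -2.076]
ft_force: [2.5, -14.5, -9.6]
finger_gap: 0.0318
```

```bash
cat > look.py <<'E'
from h import *
import sys
from go import goto
goto(.568,.0805,.063,-74.5)
im,d=snapshot("side"); cv2.imwrite("pics/raw_"+sys.argv[1]+".png",im); P=cloud("side",d)
h=cv2.cvtColor(im,cv2.COLOR_BGR2HSV)
m=cv2.inRange(h,(8,120,60),(22,255,255)); k,l,st,ce=cv2.connectedComponentsWithStats(m)
for i in range(1,k):
    if st[i,4]>40: print(st[i],ce[i].round(1),np.median(P[(l==i)&(d>0)],0).round(4))
cv2.imwrite("pics/"+sys.argv[1]+".png",cv2.resize(im[160:260,150:270],(720,600),interpolation=cv2.INTER_CUBIC))
E
python3 look.py s2
```

```text
shift cm [0.12 0.18 0.08] toolY ang -74.52 t 4.4 pos [0.5683 0.0824 0.0642] F [  2.5 -14.5  -9.6] gap 0.0318
turn -0.0003
[201   0  23  28 488] [212.4  11.6] [ 0.9683 -1.0824  0.1794]
[ 318    0  111   96 8614] [372.   46.5] [ 0.2032 -1.226   0.0297]
[286  35  15  19 139] [295.2  43.9] [ 0.6215 -1.5264 -0.0862]
[427  72  20  28 230] [436.4  90.5] [-0.1568 -1.2269 -0.1582]
[265 114  15  20 244] [272.2 123.5] [ 0.5129 -0.3333  0.0602]
[258 143  18  22 304] [266.3 153.4] [ 0.4911 -0.1576  0.0736]
```

View pics/s2.png

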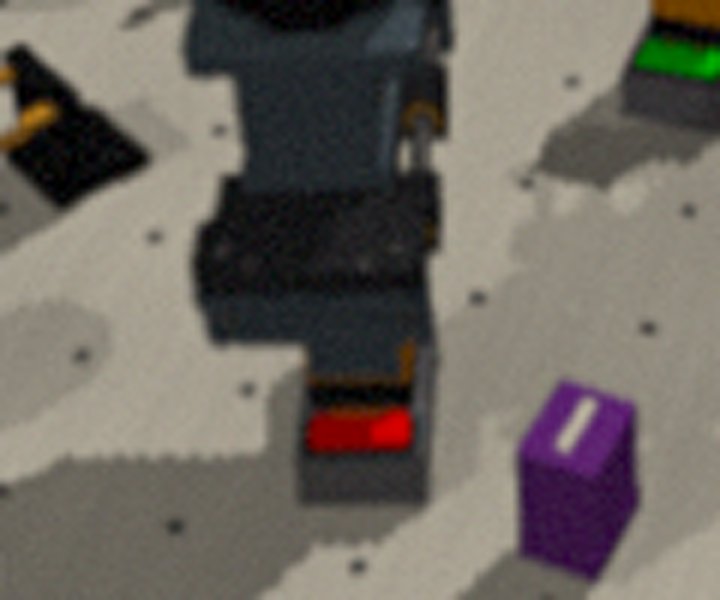

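The view is largely hidden by the finger: lamp at (209,231), a black foot strip above it. The TCP has moved 2.4 mm with 15 N lateral force, so I'll continue.

Request:
drive_tool([
  [0.95,[-0.03,-0.1,0],0],
  [0.95,[-0.06,-0.2,0],0],
  [0.95,[-0.09,-0.3,0],0],
  [0.95,[-0.12,-0.4,0],0],
  [0.95,[-0.12,-0.4,0],0],
])

```text
time: 5.08
ee_pos: [0.5675, 0.0856, 0.0654]
eef_rot: [2.076, 0.279, -2.075]
ft_force: [4.5, -21.8, -12.0]
finger_gap: 0.032
```

```bash
python3 -c "
from h import *
s=observe();print(s['ft_force'],s['moment'],s['eef_rot'])
a=R.from_rotvec(s['eef_rot']).as_matrix()[:,0];print(a)"
```

```text
[  4.49930029 -21.76776893 -11.99943942] [-4.68945632 -1.01643672  0.08405723] [ 2.07594471  0.27896779 -2.07506372]
[ 8.46556184e-04 -3.10316274e-03 -9.99994827e-01]
```

```bash
python3 - <<'E'
from h import *
im,d=snapshot("side"); t,_=snapshot("top")
c=np.zeros((600,800,3),np.uint8)
c[:,:400]=cv2.resize(im[205:250,190:220],(400,600),interpolation=cv2.INTER_CUBIC)
c[:,400:]=cv2.resize(t[130:190,205:245],(400,600),interpolation=cv2.INTER_CUBIC); cv2.imwrite("pics/s3.png",c)
E
```

```text
(no output)
```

View pics/s3.png

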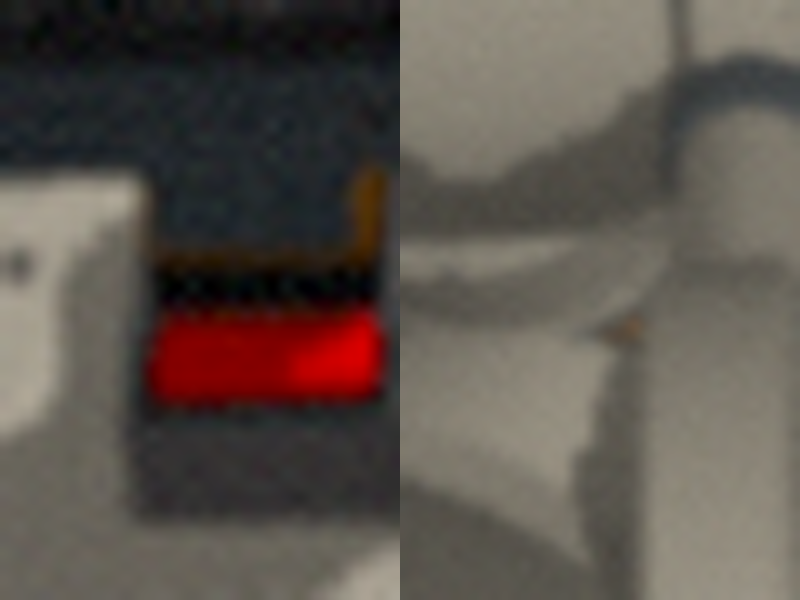

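The finger hides most of the relay in both views, so I'll check tilt against slide numerically, from the cover/foot edge relative to the lamp edge before and after.

```bash
python3 - <<'E'
from h import *
a=cv2.imread("pics/side0.png").astype(float); b=np.mean([snapshot("side")[0].astype(float) for _ in range(4)],0)
for nm,I in(("pre",a),("now",b)):
    r=I[:,202:217,2].mean(1); print(nm,r[216:240].round().astype(int))
    print(nm,"x-strip", I[212:232,217:220,2].mean(1).round().astype(int))
s=observe(); print(s["time"],s["ee_pos"],s["ft_force"])
E
```

```text
pre [107 107 107 105 107 109 107  86  37   6  12  44  91 132 155 165 167 153
 112  54  39  51  53  54]
pre x-strip [119 114 105  96  95  91  87  86  90  87  76  58  36  34  45  65  96 122
 123 121]
now [ 34  34  34  35  34  34  35  42  42  19   5  21  63 108 137 150 155 145
 107  53  38  50  52  51]
now x-strip [ 33  32  35  34  36  51  65  74  70  66  67  66  52  40  38  49  84 114
 123 122]
5.375 [0.56749614 0.08562502 0.06534145] [  3.75783534 -22.0111745  -12.6369201 ]
```

Request:
drive_tool([
  [0.95,[-0.03,-0.1,0],0],
  [0.95,[-0.05,-0.2,0],0],
  [0.95,[-0.08,-0.3,0],0],
  [0.95,[-0.08,-0.3,0],0],
  [0.95,[-0.08,-0.3,0],0],
])

```text
time: 6.0
ee_pos: [0.5671, 0.0878, 0.0664]
eef_rot: [2.076, 0.278, -2.074]
ft_force: [5.1, -29.0, -9.0]
finger_gap: 0.0327
```

```bash
python3 - <<'E'
from h import *
b=np.mean([snapshot("side")[0].astype(float) for _ in range(3)],0)
print(b[216:240,202:217,2].mean(1).round().astype(int))
# prediction of +y foot-top edge row: pre, tilt about edge, slide
p,K,D,T=cam("side"); yw=np.radians(15.5); ex=np.array([np.cos(yw),np.sin(yw),0]); ey=np.array([-np.sin(yw),np.cos(yw),0]); c=np.array([.568,.0805,0])
def row(y,z):
    q=T@np.r_[c+ey*y/1e3+[0,0,z/1e3],1]; return cv2.projectPoints(np.array([[q[0],-q[1],-q[2]]]),np.zeros(3),np.zeros(3),K,D)[0].ravel().round(2)
def til(t,y,z): t=np.radians(t); y-=16;z-=28; return 16+y*np.cos(t)+z*np.sin(t),28+z*np.cos(t)-y*np.sin(t)
print("pre",row(16,42)); 
for t in(5,7,9,11): print("tilt",t,row(*til(t,16,42)))
for s in(3,5,7): print("slide",s,row(16+s,43))
s=observe(); print(s["time"],s["ee_pos"],s["ft_force"],s["finger_gap"])
E
```

```text
[ 34  34  35  35  34  34  36  39  35  17   5  17  58 105 137 148 152 144
 107  53  38  50  51  52]
pre [209.82 223.57]
tilt 5 [209.78 223.98]
tilt 7 [209.77 224.15]
tilt 9 [209.76 224.32]
tilt 11 [209.75 224.5 ]
slide 3 [209.69 224.23]
slide 5 [209.62 224.88]
slide 7 [209.56 225.52]
6.15 [0.56702174 0.08775306 0.06635902] [  4.9373863  -28.39295055  -8.14691613] 0.03280795574786291
```

```bash
cat > tilt.py <<'E'
from h import *
yw=np.radians(15.5); c=np.array([.568,.0805,0]); ex=np.array([np.cos(yw),np.sin(yw),0]); ey=np.array([-np.sin(yw),np.cos(yw),0])
def rel(P): Q=P-c; return np.stack([Q@ex*1e3,Q@ey*1e3,P[...,2]*1e3],-1)
def strip(name,d):
    Q=rel(cloud("side",d)); 
    for col in(203,217,218,219): print(name,col,[tuple(Q[r,col].round(0).astype(int)) for r in range(212,229)])
if __name__=="__main__":
    strip("pre",np.load("side0.npy"))
    ds=[snapshot("side")[1] for _ in range(5)]; strip("now",np.median(ds,0))
    s=observe(); print("tcp rel",rel(s["ee_pos"]).round(2),s["time"],s["ft_force"].round(1),s["finger_gap"])
E
python3 tilt.py
```

```text
pre 203 [(np.int64(12), np.int64(16), np.int64(80)), (np.int64(13), np.int64(14), np.int64(75)), (np.int64(13), np.int64(14), np.int64(72)), (np.int64(13), np.int64(17), np.int64(71)), (np.int64(13), np.int64(15), np.int64(67)), (np.int64(14), np.int64(14), np.int64(61)), (np.int64(14), np.int64(14), np.int64(59)), (np.int64(15), np.int64(14), np.int64(55)), (np.int64(14), np.int64(17), np.int64(55)), (np.int64(15), np.int64(14), np.int64(49)), (np.int64(15), np.int64(16), np.int64(48)), (np.int64(16), np.int64(15), np.int64(43)), (np.int64(16), np.int64(15), np.int64(40)), (np.int64(16), np.int64(16), np.int64(37)), (np.int64(17), np.int64(16), np.int64(34)), (np.int64(17), np.int64(16), np.int64(30)), (np.int64(17), np.int64(15), np.int64(26))]
pre 217 [(np.int64(-19), np.int64(13), np.int64(76)), (np.int64(-19), np.int64(13), np.int64(73)), (np.int64(-19), np.int64(13), np.int64(70)), (np.int64(-18), np.int64(13), np.int64(67)), (np.int64(-18), np.int64(15), np.int64(65)), (np.int64(-18), np.int64(14), np.int64(61)), (np.int64(-18), np.int64(14), np.int64(58)), (np.int64(-18), np.
[... 4453 characters left out ...]
nt64(-33), np.int64(88), np.int64(144)), (np.int64(-32), np.int64(87), np.int64(140)), (np.int64(-32), np.int64(88), np.int64(138)), (np.int64(-32), np.int64(88), np.int64(135)), (np.int64(-18), np.int64(-13), np.int64(27)), (np.int64(-19), np.int64(-10), np.int64(26)), (np.int64(-19), np.int64(-6), np.int64(27)), (np.int64(-19), np.int64(-3), np.int64(27)), (np.int64(-19), np.int64(0), np.int64(26)), (np.int64(-19), np.int64(4), np.int64(28)), (np.int64(-20), np.int64(7), np.int64(27)), (np.int64(-20), np.int64(10), np.int64(27)), (np.int64(-20), np.int64(13), np.int64(26)), (np.int64(-20), np.int64(16), np.int64(26))]
tcp rel [ 1.02  7.25 66.37] 6.4 [  4.6 -28.7  -8.6] 0.033051944689975236
```

The depth is clear: the cover face moved from y≈15 to y≈21 mm at all heights. Clamped flat in the pads, the relay slid sideways and did not tilt, because the tool can't tilt with it. I'll bring it back and loosen the jaws to about 8 mm of play. Then I'll lean it by pushing high on the cover with one finger and re-grip at 35 N for the pull.

Request:
drive_tool([
  [0.95,[0.1,0.4,0],0],
  [0.95,[0.2,0.8,0],0],
  [0.95,[0.3,1.1,0],0],
  [0.95,[0.3,1.1,0],0],
  [0.55,[0.3,1.1,0],0],
  [0.55,[-1,1.1,0],0],
  [0.55,[-2.1,1.1,0],0],
  [0.55,[-2.1,1.1,0],0],
])

```text
time: 7.4
ee_pos: [0.5698, 0.0801, 0.0885]
eef_rot: [2.079, 0.282, -2.075]
ft_force: [0.4, 0.6, 0.3]
finger_gap: 0.0408
```

```bash
cat > t2.py <<'E'
from tilt import *
def face():
    d=np.median([snapshot("side")[1] for _ in range(3)],0); Q=rel(cloud("side",d))
    A=Q[208:230,204:218].reshape(-1,3)
    for z0,z1 in((30,36),(36,42),(42,50),(50,58),(58,66),(66,74),(74,82)):
        m=(A[:,2]>z0)&(A[:,2]<z1)&(A[:,1]<30)&(A[:,1]>5)
        if m.sum()>3: print("z",z0,z1,"y",np.median(A[m,1]).round(2),m.sum())
    B=Q[190:222,200:222].reshape(-1,3); B=B[(abs(B[:,1])<40)&(B[:,2]<95)]; print("zmax",np.percentile(B[:,2],98).round(1))
    s=observe(); print("tcp rel",rel(s["ee_pos"]).round(2),s["time"],s["ft_force"].round(1),round(s["finger_gap"],4))
face()
E
python3 t2.py
```

```text
z 30 36 y 15.89 33
z 36 42 y 15.43 30
z 42 50 y 15.12 33
z 50 58 y 15.63 33
z 58 66 y 15.4 31
z 66 74 y 9.81 5
z 74 82 y 26.22 17
zmax 93.1
tcp rel [ 0.75 -0.72 87.06] 7.55 [ 0.5 -0.   0.5] 0.0407
```

The relay is back upright at its starting place. Now I'll push high on the cover towards the lamp.

Request:
drive_tool([
  [0.55,[0,-0.3,0],0],
  [0.55,[0,-0.5,0],0],
  [0.55,[0,-0.7,0],0],
  [0.55,[0,-0.9,0],0],
  [0.55,[0,-0.9,0],0],
])

```text
time: 8.18
ee_pos: [0.5666, 0.0886, 0.0871]
eef_rot: [2.077, 0.282, -2.077]
ft_force: [0.4, -4.2, 0.4]
finger_gap: 0.0411
```

```bash
python3 t2.py
```

```text
z 30 36 y 17.68 35
z 36 42 y 17.23 27
z 42 50 y 17.54 31
z 50 58 y 18.17 31
z 58 66 y 17.54 8
z 66 74 y 9.18 5
z 74 82 y 19.56 4
zmax 93.3
tcp rel [ 0.89  8.14 87.15] 8.325 [ 1.4 -4.7  0.6] 0.0412
```

Request:
drive_tool([
  [0.55,[0,-0.2,0],0],
  [0.55,[0,-0.4,0],0],
  [0.55,[0,-0.5,0],0],
  [0.55,[0,-0.5,0],0],
])

```text
time: 8.82
ee_pos: [0.5659, 0.0929, 0.0878]
eef_rot: [2.078, 0.281, -2.075]
ft_force: [-0.2, -9.4, 9.8]
finger_gap: 0.041
```

```bash
python3 t2.py
```

```text
z 30 36 y 18.88 28
z 36 42 y 18.84 27
z 42 50 y 19.85 28
z 50 58 y 20.82 29
z 58 66 y 17.62 8
z 66 74 y 22.3 8
z 74 82 y 22.82 4
zmax 82.1
tcp rel [ 1.32 12.44 87.76] 8.975 [ 0.4 -9.8 10. ] 0.0411
```

It is tilting now, at about 5°. I'll push a little further.

Request:
drive_tool([
  [0.55,[0,-0.2,0],0],
  [0.55,[0,-0.4,0],0],
  [0.55,[0,-0.4,0],0],
])

```text
time: 9.35
ee_pos: [0.5654, 0.0967, 0.0881]
eef_rot: [2.079, 0.281, -2.074]
ft_force: [1.2, -10.3, 13.3]
finger_gap: 0.0411
```

```bash
python3 t2.py
```

```text
z 30 36 y 19.35 31
z 36 42 y 19.68 16
z 42 50 y 21.35 30
z 50 58 y 22.86 25
z 58 66 y 20.22 10
z 66 74 y 25.51 4
z 74 82 y 26.59 5
zmax 84.2
tcp rel [ 1.8  16.31 88.1 ] 9.5 [  1.  -10.5  12.9] 0.0411
```

It is leaned about 9° to the lamp. Now the other way.

Request:
drive_tool([
  [0.55,[0,0.5,0],0],
  [0.55,[0,1.0,0],0],
  [0.55,[0,1.5,0],0],
  [0.55,[0,1.9,0],0],
  [0.55,[0,2.2,0],0],
  [0.55,[0,2.5,0],0],
  [0.55,[0,2.8,0],0],
  [0.55,[0,2.8,0],0],
])

```text
time: 10.5
ee_pos: [0.5716, 0.0707, 0.0873]
eef_rot: [2.078, 0.283, -2.078]
ft_force: [-1.6, 6.4, 6.6]
finger_gap: 0.0414
```

```bash
python3 t2.py
```

```text
z 30 36 y 13.42 39
z 36 42 y 12.48 26
z 42 50 y 11.89 38
z 50 58 y 11.57 33
z 58 66 y 10.72 42
z 66 74 y 10.27 18
z 74 82 y 17.61 15
zmax 93.4
tcp rel [  0.85 -10.31  87.32] 10.65 [-1.4  5.1  5.8] 0.0411
```

Request:
drive_tool([
  [0.55,[0,0.2,0],0],
  [0.55,[0,0.4,0],0],
  [0.55,[0,0.5,0],0],
  [0.55,[0,0.5,0],0],
])

```text
time: 11.15
ee_pos: [0.5729, 0.0664, 0.0877]
eef_rot: [2.078, 0.283, -2.077]
ft_force: [-4.6, 12.4, 14.2]
finger_gap: 0.0408
```

```bash
python3 t2.py
```

```text
z 30 36 y 12.97 31
z 36 42 y 11.69 29
z 42 50 y 10.31 37
z 50 58 y 9.31 42
z 58 66 y 7.64 39
z 66 74 y 6.79 28
z 74 82 y 14.14 14
zmax 94.3
tcp rel [  1.01 -14.87  87.73] 11.3 [-5.1 10.3 13.1] 0.0409
```

Both leans are done, about 9.5° each. I'll re-centre, widen, lower to the grip height and grip at 35 N.

Request:
drive_tool([
  [0.55,[0,-0.7,0],0],
  [0.45,[0,-1.4,0],0],
  [0.45,[1,-1.4,0],0],
  [0.45,[2.4,-1.4,0],0],
  [0.6,[2.4,-1.4,0],0],
  [0.95,[2.4,-1.4,0],0],
  [0.95,[2.4,-1.4,0],0],
  [0.95,[2.4,-1.4,0],0],
], newtons=35)

```text
time: 12.3
ee_pos: [0.5691, 0.0792, 0.0631]
eef_rot: [2.077, 0.282, -2.078]
ft_force: [-0.8, 2.2, -4.0]
finger_gap: 0.0322
```

```bash
python3 t2.py
```

```text
z 30 36 y 14.72 37
z 36 42 y 14.52 24
z 42 50 y 14.66 10
z 50 58 y 21.01 19
z 58 66 y 23.71 37
z 66 74 y 24.32 25
zmax 73.3
tcp rel [ 0.74 -1.59 63.12] 12.45 [-0.7  2.  -4.4] 0.0324
```

It is gripped and upright, so I'll draw it straight up: slowly for the first 15 mm, then on to a safe height.

Request:
drive_tool([
  [0.95,[-0.4,0,0],0],
  [0.95,[-0.8,0,0],0],
  [0.95,[-1.3,0,0],0],
  [0.95,[-1.9,0,0],0],
  [0.95,[-3,0,0],0],
  [0.95,[-4.5,0,0],0],
  [0.95,[-6,0,0],0],
  [0.95,[-6,0,0],0],
])

```text
time: 13.45
ee_pos: [0.5701, 0.0791, 0.1247]
eef_rot: [2.08, 0.282, -2.074]
ft_force: [0.1, 0.4, -1.6]
finger_gap: 0.0319
```

```bash
python3 - <<'E'
from h import *
im,d=snapshot("side"); t,_=snapshot("top")
c=np.zeros((600,800,3),np.uint8)
c[:,:450]=cv2.resize(im[140:260,150:240],(450,600),interpolation=cv2.INTER_CUBIC)
cv2.imwrite("pics/s4.png",c[:,:450])
# tray: red mask, rim points
P=cloud("top",np.load("top0.npy")); I=cv2.imread("pics/top0.png"); 
for nm,I,P in(("top",I,P),("side",im,cloud("side",d))):
    h=cv2.cvtColor(I,cv2.COLOR_BGR2HSV); m=cv2.inRange(h,(0,130,40),(8,255,255))|cv2.inRange(h,(172,130,40),(180,255,255))
    k,l,st,ce=cv2.connectedComponentsWithStats(m)
    i=[j for j in range(1,k) if .4<np.median(P[l==j][:,0])<.65 and np.median(P[l==j][:,1])>.25]; i=max(i,key=lambda j:st[j,4])
    ct=max(cv2.findContours((l==i).astype(np.uint8),0,1)[0],key=cv2.contourArea).reshape(-1,2)
    w=onz(nm,ct,.025 if nm=="top" else .0125); print(nm,st[i],cv2.minAreaRect((w[:,:2]*1000).astype(np.float32)))
    q=P[(l==i)]; q=q[(q[:,2]>.019)&(q[:,2]<.032)]; print(" rim",q.min(0),q.max(0),cv2.minAreaRect((q[:,:2]*1000).astype(np.float32)))
from go import goto
goto(.53,.375,.123,-74.5)
E
```

```text
top [ 103  156   44   41 1568] ((525.55126953125, 372.900390625), (114.86241912841797, 122.68631744384766), 0.43194013833999634)
 rim [0.46782649 0.31541727 0.01915144] [0.58420723 0.43308122 0.0288276 ] ((526.0025634765625, 374.24053955078125), (117.3766098022461, 116.60955810546875), 89.83531951904297)
side [ 134  310   86   74 4442] ((529.028076171875, 375.50146484375), (127.3849868774414, 126.22804260253906), 89.74118041992188)
 rim [0.46673829 0.31662349 0.01901571] [0.58784546 0.4367237  0.02704007] ((527.4082641601562, 376.6963806152344), (121.1153335571289, 119.81502532958984), 0.3279601037502289)
shift cm [ 2.000e-02 -2.957e+01 -4.100e+00] toolY ang -74.54 t 13.55 pos [0.5693 0.079  0.1232] F [-0.5 -0.5 -1.5] gap 0.0319
turn -0.0007
```

View pics/s4.png

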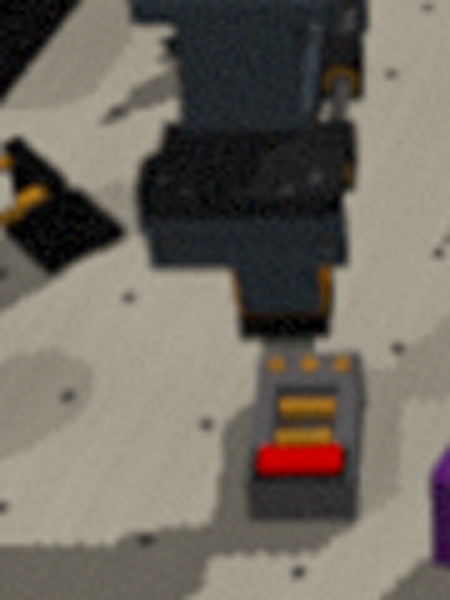

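The relay is free and upright: the empty socket contacts show at about (211,221), and the foot is in the jaws above them. The red tray centre is about (0.527, 0.375). Carrying it over.

Request:
drive_tool([
  [0.95,[0,-2,-0.3],0],
  [0.95,[0,-6,-0.8],0],
  [0.95,[0,-11,-1.4],0],
  [0.95,[0,-16,-2],0],
  [0.95,[0,-21,-2.7],0],
  [0.95,[0,-26,-3.3],0],
  [0.95,[0,-29,-3.7],0],
  [0.95,[0,-29.7,-3.8],0],
])

```text
time: 14.55
ee_pos: [0.5253, 0.378, 0.1224]
eef_rot: [2.075, 0.284, -2.077]
ft_force: [0.2, 0.1, -1.0]
finger_gap: 0.0316
```

Request:
drive_tool([
  [0.95,[1.5,0,0],0],
  [0.95,[3,0,0],0],
  [0.95,[4.5,0,0],0],
  [0.95,[5.5,0,0],0],
  [0.95,[5.5,0,0],0],
])

```text
time: 15.18
ee_pos: [0.5264, 0.3749, 0.0671]
eef_rot: [2.076, 0.281, -2.079]
ft_force: [-0.4, 0.9, -1.3]
finger_gap: 0.032
```

```bash
python3 - <<'E'
from h import *
from go import goto
goto(.527,.375,.051,-74.5)
P,d=snapshot("side"); print(observe()["moment"])
cv2.imwrite("pics/s5.png",cv2.resize(P[230:384,100:260],(640,600),interpolation=cv2.INTER_CUBIC))
E
```

```text
shift cm [ 1.61  0.01 -0.06] toolY ang -74.57 t 15.175 pos [0.5264 0.3749 0.0671] F [-0.4  0.9 -1.3] gap 0.032
turn -0.0011
[0.03954427 0.01168738 0.02471067]
```

View pics/s5.png

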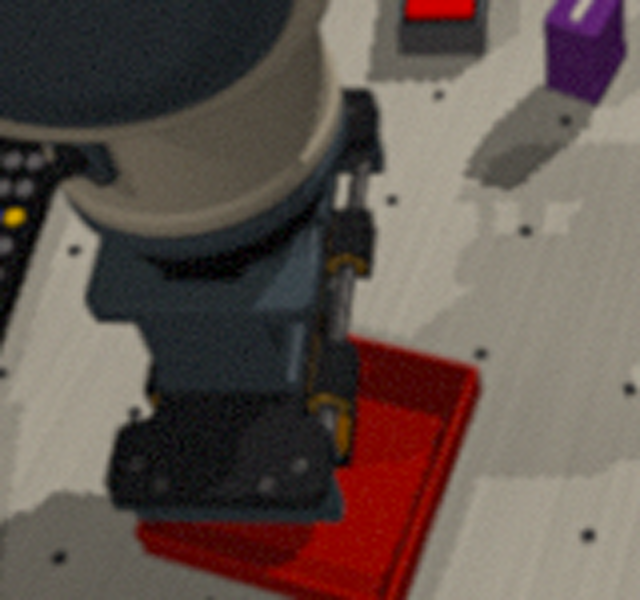

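The relay is over the tray but hidden behind the hand. I'll lower slowly until the force shows contact.

Request:
drive_tool([
  [0.95,[0.5,0,0],0],
  [0.95,[1,0,0],0],
  [0.95,[1.3,0,0],0],
  [0.95,[1.3,0,0],0],
  [0.95,[1.3,0,0],0],
])

```text
time: 15.85
ee_pos: [0.5268, 0.3755, 0.0552]
eef_rot: [2.077, 0.282, -2.077]
ft_force: [0.5, 0.1, -0.8]
finger_gap: 0.0317
```

Request:
drive_tool([
  [0.95,[0.1,0,0],0],
  [0.95,[0.2,0,0],0],
  [0.95,[0.3,0,0],0],
  [0.95,[0.3,0,0],0],
])

```text
time: 16.35
ee_pos: [0.5267, 0.3754, 0.052]
eef_rot: [2.077, 0.282, -2.077]
ft_force: [-0.1, 1.0, -1.3]
finger_gap: 0.0317
```

Request:
drive_tool([
  [0.95,[0.1,0,0],0],
  [0.95,[0.2,0,0],0],
  [0.95,[0.2,0,0],0],
])

```text
time: 16.73
ee_pos: [0.5267, 0.3754, 0.05]
eef_rot: [2.077, 0.282, -2.077]
ft_force: [-0.5, 0.2, -0.7]
finger_gap: 0.0322
```

Request:
drive_tool([
  [0.95,[0.1,0,0],0],
  [0.95,[0.2,0,0],0],
  [0.95,[0.2,0,0],0],
])

```text
time: 17.1
ee_pos: [0.5269, 0.3756, 0.0491]
eef_rot: [2.078, 0.282, -2.077]
ft_force: [-4.4, -2.3, 13.8]
finger_gap: 0.0318
```

Contact is at 14 N. I'll ease off 1 mm and open gently.

Request:
drive_tool([
  [0.95,[-0.1,0,0],0],
  [0.63,[-0.1,0,0],0],
  [0.6,[-0.1,0,0],0],
  [0.55,[-0.1,0,0],0],
  [0.45,[-0.1,0,0],0],
  [0.3,[-0.1,0,0],0],
])

```text
time: 17.85
ee_pos: [0.5267, 0.3755, 0.0491]
eef_rot: [2.077, 0.282, -2.077]
ft_force: [1.1, 0.2, -0.6]
finger_gap: 0.0572
```

Request:
drive_tool([
  [0.2,[-0.5,0,0],0],
  [0.2,[-2,0,0],0],
  [0.2,[-5,0,0],0],
  [0.2,[-9,0,0],0],
  [0.2,[-13,0,0],0],
  [0.2,[-13,6,0],0],
  [0.2,[-13,12,0],0],
  [0.2,[-13,18,0],0],
])

```text
time: 18.85
ee_pos: [0.5752, 0.2004, 0.1805]
eef_rot: [2.079, 0.283, -2.075]
ft_force: [0.8, 0.9, -0.2]
finger_gap: 0.0728
```

```bash
python3 - <<'E'
from h import *
out=[]
for n in("side","top"):
    im,d=snapshot(n); P=cloud(n,d); h=cv2.cvtColor(im,cv2.COLOR_BGR2HSV)
    m=cv2.inRange(h,(8,120,60),(22,255,255)); k,l,st,ce=cv2.connectedComponentsWithStats(m)
    for i in range(1,k):
        q=P[(l==i)&(d>0)]
        if st[i,4]>40 and .3<np.median(q[:,0])<.7 and abs(np.median(q[:,1]))<.5:
            zt=np.percentile(q[:,2],95); t=q[q[:,2]>zt-.006]; print(n,st[i],"top",zt.round(4),t.mean(0).round(4),"face z-range",q[:,2].min().round(3))
    out.append(im)
c=np.zeros((600,800,3),np.uint8)
c[:,:400]=cv2.resize(out[0][260:380,120:200],(400,600),interpolation=cv2.INTER_CUBIC); c[:,400:]=cv2.resize(out[1][140:215,95:145],(400,600),interpolation=cv2.INTER_CUBIC); cv2.imwrite("pics/s6.png",c)
s=observe(); print(s["time"],s["ee_pos"],s["ft_force"],s["finger_gap"])
E
```

```text
side [265 114  15  20 244] top 0.0766 [ 0.5136 -0.3443  0.0751] face z-range -0.002
side [258 143  18  22 303] top 0.088 [ 0.4929 -0.1681  0.0867] face z-range -0.002
side [205 219  12  10 100] top 0.025 [0.5699 0.0787 0.0228] face z-range 0.009
side [160 322  30  30 722] top 0.0763 [0.5265 0.3763 0.0748] face z-range -0.0
top [110 164  16   6  45] top 0.0783 [0.5431 0.3784 0.0766] face z-range 0.002
top [377 175  16  16 201] top 0.0789 [ 0.5125 -0.346   0.0768] face z-range 0.033
top [315 181  14  16 164] top 0.0913 [ 0.4913 -0.1716  0.0886] face z-range 0.07
18.95 [0.57626122 0.19700467 0.18042876] [ 0.35584255 -0.05825828  0.13616749] 0.07315105207355058
```

View pics/s6.png

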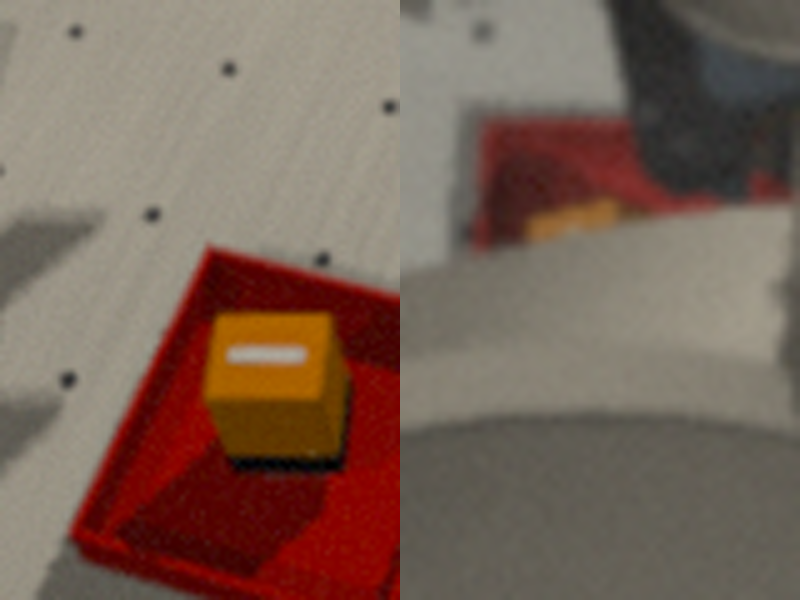

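The relay stands upright near the tray centre with its top at z≈0.076, and the green-lamp relay is unmoved. I'll hand in.

Request:
drive_tool([
  [0.2,[0,0,0],0],
  [0.2,[0,0,0],0],
])

```text
time: 19.2
ee_pos: [0.5745, 0.203, 0.1796]
eef_rot: [2.077, 0.283, -2.076]
ft_force: [-0.3, 0.2, 0.0]
finger_gap: 0.0731
```

```bash
python3 -c "
from bench import *
print(close_job())"
```

```text
the job is handed in; nothing more can be done
None
```

The failed relay is out of its socket and standing upright in the red tray. The job was handed in at 19.2 s, and the interface gives no verdict.

**Rocking:** my first attempt, gripping at 35 N and moving sideways, slid the relay about 5 mm in its socket without tilting it. The tool cannot tilt, so the flat pads held it square. I put it back and loosened the jaws to about 4 mm of play on each side. Then I pushed high on the cover with one finger at a time. That leaned it about 9° towards the lamp, then about 9.5° the other way, measured by depth. So the leans were made by pushing on the cover, not by gripping it as you asked. I gripped it again at 35 N for the straight pull and for carrying it over.

**Last checks:**
- **Failed relay:** upright by eye. Its top is at z ≈ 0.076 m and its centre at (0.5265, 0.376), about 1 mm from the estimated tray centre (0.527, 0.375).
- **Good relay:** still seated. The side view puts it within about 1 mm of its start position.
- **Gripper:** open and clear of everything, with wrist force near zero.
- **Views:** in the last top view the arm mostly hid the tray, so these figures rest on the side camera. The visible sliver in the top view agreed on height (0.078 m).

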